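# Slide the eraser along the rail into its corner pocket

## Robot

A 6-joint arm with a two-finger parallel gripper is mounted at the origin on a cart in front of the work surface, level with it; the furniture and walls round the work are solid. World frame = base frame: x ahead of the robot, y to its left, z up, the work surface at z = 0. Lengths are in m, angles in rad, forces in N, time in s.
With the tool pointing down it reaches from about 0.325 to 0.775 m from the base axis. Payload 5.5 kg.
Tool frame: the origin (TCP) lies midway between the tips of the shut fingers; the grasp point (between the pads) lies 19 mm behind it; z points along the fingers, y is the line along which they close (so a half turn about z gives the same grasp; the last joint's range is limited). The gripper opens to 88 mm and grips with 3 to 60 N. Pads are 20 mm wide; open, the fingers measure 115 mm over their backs; the gripper's body (75 mm by 178 mm) begins 61 mm behind the grasp point.
Start: joints at [-1.359, 0.091, 1.231, -0, 1.82, -0.057], TCP at [0.159, -0.578, 0.223] pointing down, gripper open.
Joint ranges: [-2.87, 2.87], [-0.86, 2.18], [0.17, 2.46], [-1.51, 4.65], [0.06, 2.69], [-2.65, 2.65]. Speed limits (rad/s): [2.57, 2.57, 3.01, 3.14, 3.14, 3.14].

## Interface

Orientations are given as a unit quaternion [w, x, y, z].
In Python, from workcell import monitor, viewer, manip gives the robot as it stands.
- The arm moves only by the shell command python3 -m inch 'ROWS'. ROWS is JSON, a list of rows, each a list of 7 numbers: the shift along the world's x, y, z in mm, then the turn, a rotation vector about the world's x, y, z in rad, then the closure in counts, from 0 (fully open) to 255 (shut). In form: [[x, y, z, ax, ay, az, hand], ...]. A call has 1 to 10 rows; each row shifts and turns the commanded pose from where the row before left it; what a row does not reach is not made up. A row lasts 1/8 s, in which the tool goes at most 62.5 mm and 10.7 degrees, less where a joint would pass 70% of its speed; a pose out of reach is approached as far as the arm can. A call is refused whole if a number of a shift passes 62.5 or a number of a turn 0.188, either way. A call with a gripper value outside its range is refused whole. The fingers move at their own pace and stop on an object; the grip force is fixed at half the most. Time passes only in rows, so rows that do not move let the fingers close. It gives the time, the measured TCP pose, the force, the opening and the grip force at its end, in the units of the state.
- monitor.sense(): the state, without advancing time (a new reading comes with each control period).
- viewer.get_image(name): name is "scene" or "side" or "wrist"; returns a dict with "frame" (420x560x3 uint8, red, green, blue), "z_map" (420x560 float32, m along the optical axis (not along the pixel's ray), 0 where there is no reading), "fov_y" (degrees; the focal length in pixels is half the picture's height over the tangent of half this angle, whatever the lens; pixels are square), "cx", "cy" (the principal point, pixels), "xyz" and "attitude" of the camera in the world; the wrist camera has in their place "T_tool_cam" (4x4, takes a point from camera to tool coordinates, whose origin is the TCP and whose axes are the flange's). Camera axes: x right, y down, z forward; pixel columns grow to the right and rows downward; lengths in m; the calibration is good to about 2 mm. A picture is of the moment at which its call begins: read the wrist's pose just before it.
- manip.job_done(): hands the job in; it is judged then, once.
The state is a dict: "time_s": time; "q": joint angles; "qd": joint speeds; "effort": joint torques, N m; "position": TCP position; "tcp_rot": TCP orientation; "force": force on the tool from outside, world axes, zero at the start; "torque": the same for the moment, N m; "finger_gap": finger opening in m; "grip_force": force on a finger pad.
Only numpy, scipy, OpenCV 4.12 (cv2) and the standard library are available. Lean on these libraries where they do the work, as an engineer would, in place of code of your own. Each camera call takes 0.05 s, during which the arm holds its last target. There are 200 camera calls.

## Task

Put the eraser away in the corner pocket of the desk tidy without ever gripping or lifting it: with the fingertips, first push it sideways until its long side lies flat against the rail, well before the pocket, then slide it along the rail, keeping it against the rail, until it is fully home against the end stop, still flat against the rail. Leave the pen, the memory stick and the sticky notes where they are, and finish with the hand clear of everything.

Things in the scene. Friction and masses are not known exactly. Their poses are not given: they have to be found in the camera images.
- eraser: Eraser in a dark blue card sleeve with white ends, a block 18 mm (its x) by 43 mm (its y, the long way) by 11 mm high, about 20 g. Origin at the centre of its underside. It starts flat and loose on the tidy's floor, before the pocket, its middle 28 to 58 mm in front of the rail, its long side at most 0.4 rad off the rail's direction.
- tray: Desk tidy, a low grey tray with black walls, fixed to the desk. Origin on the desk; y runs along the rail toward the pocket, x from the open front to the rail. In its frame (mm): 4 thick floor x -45..73, y -115..115; rail face at x = 36, rail 7 thick, top 16 above the desk, whole length; end stop face at y = 100. No wall at the front or the -y end. Behind the rail: a pen channel.
- rail_mid (a point): Middle of the rail's face at floor level: (36, 0, 4) mm in the desk tidy's frame, same axes. The eraser lies flat against the rail when its origin is 9 mm in front of this face (x = -9 mm here). Rail, end stop and lip all rise 12 mm above the floor.
- pocket_corner (a point): Inner corner of the pocket, where rail face meets end stop face, on the orange floor: (36, 100, 4) mm in the tidy's frame, same axes. The seated eraser's origin is at (-9, -22, 0) mm from here; it then sticks out of the pocket by 9 mm toward -y.
- lip_end (a point): Top of the pocket's front lip at its open end: (10, 66, 16) mm in the tidy's frame, same axes. The lip (6 mm thick, x 7..13 in the tidy's frame) runs from here to the end stop; toward -y a lead-in flares 12 mm further, outward to the front by 7 mm. The pocket is 23 mm wide between lip and rail, 34 mm deep and open toward -y.
- pen_black: Black pen, 136 mm long, 9 mm thick, lying in the channel behind the rail; not to be disturbed. Origin at the centre of its underside.
- usb_stick: Orange memory stick, 18 x 56 x 8 mm, lying on the desk in front of the tidy, at the pocket's side; not to be disturbed. Origin at the centre of its underside.
- sticky_notes: Block of yellow sticky notes, 76 x 76 x 18 mm, lying on the desk beyond the pocket's end of the tidy; not to be disturbed. Origin at the centre of its underside.

How it is judged:
On the way:
1. the eraser lies flat against the rail, still outside the pocket (centre at least 90 mm before the end stop) (x of eraser in the frame of pocket_corner above -0.013 m and angle between the y axis of eraser and the y axis of tray, either way round below 0.12 rad and y of eraser in the frame of pocket_corner below -0.09 m), for 0.1 s.
At the end, for the whole second after the job is handed in: The eraser rests flat on the pocket's floor, its long side within 4 mm of the rail (at its middle) and parallel to it within 0.12 rad, its end within 3.5 mm of the end stop; pen, memory stick and sticky notes are within 15 mm of where they lay (x of eraser in the frame of pocket_corner between -0.013 and -0.006 m and angle between the y axis of eraser and the y axis of tray, either way round below 0.12 rad and y of eraser in the frame of pocket_corner above -0.0255 m and z of eraser in the frame of pocket_corner below 0.003 m and angle between eraser's own z axis and vertical below 0.1 rad and linear speed of eraser below 0.01 m/s and distance of each of pen_black, usb_stick, sticky_notes from where it was at the start of the episode below 0.015 m); the robot touches nothing.
It fails at once if the eraser is lifted: its underside's centre more than 7 mm above the tidy's floor, or tipped by more than 0.5 rad (z of eraser in the frame of pocket_corner above 0.007 m or angle between eraser's own z axis and vertical above 0.5 rad).
It fails at once if the eraser strays from the rail (gap over 9 mm) within 90 mm of the end stop (y of eraser in the frame of pocket_corner above -0.09 m and x of eraser in the frame of pocket_corner below -0.018 m).
It fails at once if the pen, memory stick or sticky notes are moved by more than 15 mm (distance of any of pen_black, usb_stick, sticky_notes from where it was at the start of the episode above 0.015 m).
It also fails if it takes over 45 s, if anything falls off the work surface, if the arm or the gripper's body presses on something with over 40 N, if the wrist force passes 120 N, or if a joint passes its speed limit or range.

## Working session

There is one attempt and no reset: what is moved stays moved. The work goes in short steps, Python scripts to look and compute and a shell command to move; the robot and the scene stay as the last step left them, time stands still between calls to the robot, and variables do not carry over. Pictures are saved under pics/ and viewed, at most 12 in all, crops included, and the job is handed in when it is done.

```bash
mkdir -p pics
cat > h.py <<'E'
import numpy as np, cv2
from workcell import monitor, viewer, manip
from scipy.spatial.transform import Rotation as R
def rot(q): return R.from_quat([q[1],q[2],q[3],q[0]]).as_matrix()
def cam(n):
    s=monitor.sense(); d=viewer.get_image(n); im=d["frame"]
    f=im.shape[0]/2/np.tan(np.radians(d["fov_y"])/2)
    if "T_tool_cam" in d:
        T=np.eye(4);T[:3,:3]=rot(s["tcp_rot"]);T[:3,3]=s["position"];T=T@np.array(d["T_tool_cam"]);M,t=T[:3,:3],T[:3,3]
    else:
        a=np.array(d["attitude"]); M=rot(a) if a.size==4 else a; t=np.array(d["xyz"])
    return dict(im=im,z=d["z_map"],f=f,c=(d["cx"],d["cy"]),M=M,t=t)
def ray(c,uv,h):
    uv=np.atleast_2d(uv).astype(float)
    v=np.c_[(uv-c["c"])/c["f"],np.ones(len(uv))]@c["M"].T
    return c["t"]+v*((h-c["t"][2])/v[:,2])[:,None]
def proj(c,P):
    p=(np.atleast_2d(P)-c["t"])@c["M"]; return p[:,:2]/p[:,2:]*c["f"]+c["c"]
def save(c,n): cv2.imwrite("pics/"+n+".png",c["im"][:,:,::-1])
E
python3 - <<'E'
from h import *
print(monitor.sense())
a=cam("scene");b=cam("side")
print(a["t"],a["M"],b["t"],b["M"])
cv2.imwrite("pics/a.png",a["im"][:,:,::-1]);cv2.imwrite("pics/b.png",b["im"][:,:,::-1])
E
```

```text
{'time_s': 0.0, 'q': array([-1.35869292e+00,  9.18387797e-02,  1.23185077e+00,  8.52390846e-06,
        1.81978638e+00, -5.67077562e-02]), 'qd': array([ 0.00068221,  0.00068679,  0.00117305, -0.00129716, -0.00214636,
       -0.00152357]), 'effort': array([-1.14723720e-03, -4.46457303e+01, -4.06438422e+01,  6.95308275e-02,
        2.93900468e-02, -1.49415773e-04]), 'position': array([ 0.15928771, -0.57817394,  0.22153873]), 'tcp_rot': array([-9.39113702e-04,  9.90980579e-01,  1.34002255e-01, -6.89702687e-05]), 'force': array([-0.1685059 , -0.56099449,  0.62349751]), 'torque': array([-0.01810883, -0.07002965, -0.05289616]), 'grip_force': 0.0, 'finger_gap': 0.08764725607078992}
[0.03715125 0.44026634 0.63381836] [[-0.49247811 -0.61904315  0.61176048]
 [-0.87009269  0.33396182 -0.36250271]
 [ 0.02010017 -0.71081297 -0.70309381]] [ 0.27726255 -0.48689522  0.6349918 ] [[ 0.91543491 -0.26539524  0.30256288]
 [-0.40245273 -0.60975814  0.68280804]
 [ 0.00327617 -0.74683357 -0.66500292]]
```

View pics/a.png

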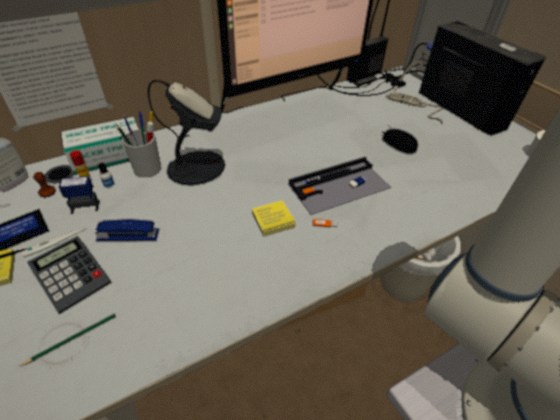

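View pics/b.png

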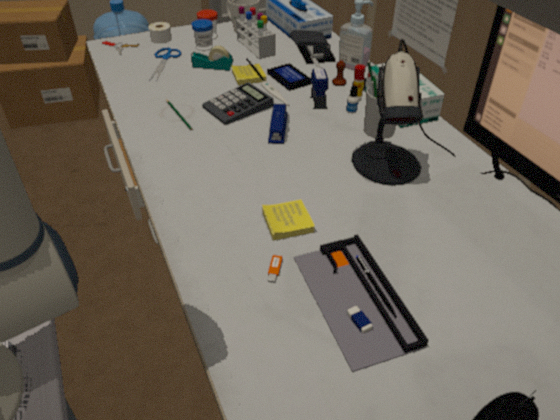

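The tray is in both views. In the side view its floor runs from (297,257) to (352,366), the orange pocket is at (341,258), and the eraser is at (360,319). The pocket faces the sticky notes.

Run:
```python
from h import *
b=cam("side");a=cam("scene")
print(ray(b,[[297,257],[352,366],[360,319],[341,258],[275,268],[289,219]],.004)*1000)
print(ray(b,[[359,237],[426,345]],.016)*1000)
print(ray(a,[[307,191],[356,183],[389,185],[317,210]],.004)*1000)
w=cam("wrist");print(w["t"],w["M"],w["f"])
```

```text
[[ 540.33074311   53.35640078    4.        ]
 [ 523.19373827 -164.4489784     4.        ]
 [ 573.14588846  -99.72727018    4.        ]
 [ 606.78951332   21.87787868    4.        ]
 [ 496.89949815   45.24989416    4.        ]
 [ 566.72846816  145.0749306     4.        ]]
[[ 652.31738966   43.43401124   16.        ]
 [ 629.82747566 -182.95228948   16.        ]]
[[ 605.79657984   21.530254      4.        ]
 [ 572.70706626 -103.58175453    4.        ]
 [ 527.23183542 -172.26676869    4.        ]
 [ 538.94547844   36.64769887    4.        ]]
[ 0.23486447 -0.5565814   0.38514677] [[ 2.65830471e-01 -9.22904642e-01 -2.78533989e-01]
 [-9.64019380e-01 -2.54759935e-01 -7.59210756e-02]
 [-8.91387751e-04  2.88694299e-01 -9.57420914e-01]] 339.823809122736
```

```bash
python3 -m inch '[[37,43,0,0,0,-0.03,255],[37,43,0,0,0,-0.03,255],[37,43,0,0,0,-0.03,255],[37,43,0,0,0,-0.03,255],[37,43,0,0,0,-0.03,255],[37,43,0,0,0,-0.03,255]]'
python3 -m inch '[[37,43,0,0,0,-0.03,255],[37,43,0,0,0,-0.03,255],[37,43,0,0,0,-0.03,255],[37,43,0,0,0,-0.03,255],[37,43,0,0,0,-0.03,255],[37,43,0,0,0,-0.03,255],[0,0,0,0,0,0,255]]'
python3 - <<'E'
from h import *
w=cam("wrist");save(w,"w1");print(w["t"])
E
```

```text
time_s: 1.0
position: [0.3822, -0.3189, 0.2226]
tcp_rot: [0.0, 0.999, 0.044, 0.0]
force: [0.2, -0.8, -0.7]
finger_gap: 0.0315
grip_force: 0.0
time_s: 1.88
position: [0.6046, -0.0592, 0.2209]
tcp_rot: [-0.001, 0.999, -0.043, -0.001]
force: [-0.3, 0.1, 0.4]
finger_gap: 0.0004
grip_force: 0.0
[ 0.68304906 -0.06541041  0.38394362]
```

View pics/w1.png

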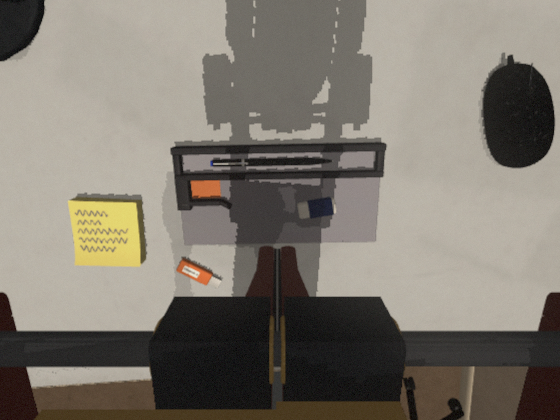

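Run:
```python
from h import *
im=cv2.imread("pics/w1.png")[130:260,165:395]
cv2.imwrite("pics/w1c.png",cv2.resize(cv2.convertScaleAbs(im,alpha=1.6),None,fx=3.4,fy=3.4,interpolation=cv2.INTER_CUBIC))
```

```text
(no output)
```

View pics/w1c.png

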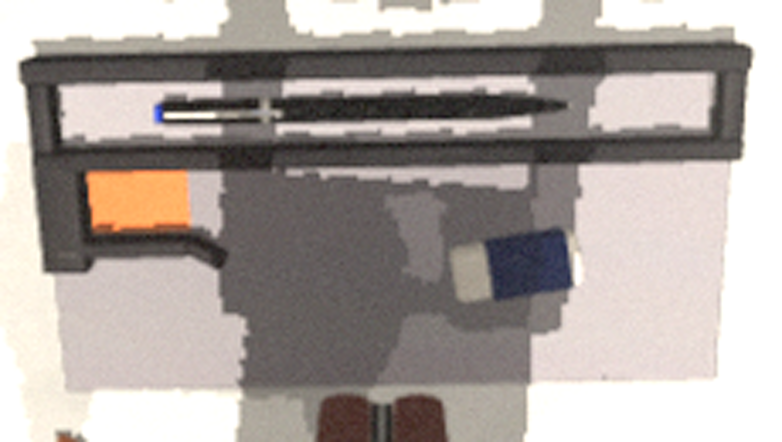

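The crop shows the rail edge running from (86,170) to (742,159), the end stop face at x≈86, the floor's front corners at (67,388) and (717,377), and the eraser between (450,245) and (580,290).

Run:
```python
from h import *
w=cam("wrist")
g=lambda p:np.array(p,float)/3.4+[165,130]
rail=ray(w,g([[86,170],[742,159],[87,235]]),.016)*1000
fl=ray(w,g([[67,388],[717,377]]),.004)*1000
print(rail,fl)
d=fl[0]-fl[1];e=rail[0]-rail[1]
print(np.degrees(np.arctan2(-d[0],d[1])),np.linalg.norm(d),np.degrees(np.arctan2(-e[0],e[1])),np.linalg.norm(e))
er=ray(w,g([[450,245],[458,303],[580,289],[574,230]]),.015)*1000
print(er,er.mean(0), monitor.sense()["position"])
th=np.arctan2(-(d+e)[0],(d+e)[1]);x=np.array([np.cos(th),np.sin(th)]);y=np.array([-x[1],x[0]])
# tray origin from corner points
o=np.mean([rail[0,:2]-36*x-100*y, rail[1,:2]-36*x+115*y, fl[0,:2]+45*x-115*y, fl[1,:2]+45*x+115*y],0)
print(th,o); T=lambda p:np.c_[(p[:,:2]-o)@x,(p[:,:2]-o)@y]
print("rail",T(rail),"floor",T(fl),"eraser",T(er),"tcp",T(1000*np.array([monitor.sense()["position"]])))
```

```text
[[ 613.50910962   34.55599544   16.        ]
 [ 598.46085558 -177.5730344    16.        ]
 [ 591.86873547   37.75096641   16.        ]] [[ 533.92174304   57.2960248     4.        ]
 [ 517.8649046  -172.58277104    4.        ]]
-3.9955719123582707 230.43889175991134 -4.057716636344005 212.66211521736165
[[ 577.650289    -81.40820573   15.        ]
 [ 557.17789582  -82.67020686   15.        ]
 [ 558.52342284 -123.81366168   15.        ]
 [ 579.18583934 -122.60782222   15.        ]] [ 568.13436175 -102.62497412   15.        ] [ 0.60323364 -0.06224962  0.22206436]
-0.07025644324659651 [570.69129682 -61.15109141]
rail [[  35.99367331   98.47673353]
 [  35.87371654 -114.18534786]
 [  14.18240261  100.14469733]] floor [[ -44.99367331  115.57373743]
 [ -44.87371654 -114.8651231 ]] eraser [[  8.36384685 -19.71862873]
 [-11.96945079 -22.41465111]
 [ -7.73902774 -63.36215211]
 [ 12.78776691 -60.70881347]] tcp [[32.53917279  1.18860885]]
```

```bash
python3 -m inch '[[-39,-20,0,0,0,0.016,255],[-39,-20,0,0,0,0,255],[0,0,-55,0,0,0,255],[0,0,-55,0,0,0,255],[0,0,-50,0,0,0,255],[0,0,-20,0,0,0,255],[0,0,0,0,0,0,255]]'
cat >> h.py <<'E'
th=-0.0703;X=np.array([np.cos(th),np.sin(th)]);Y=np.array([-X[1],X[0]]);O=np.array([570.7,-61.2])
T=lambda p:np.c_[(np.atleast_2d(p)[:,:2]-O)@X,(np.atleast_2d(p)[:,:2]-O)@Y].round(1)
def st():
    s=monitor.sense();p=np.array(s["position"])*1000;q=s["tcp_rot"]
    print("t",s["time_s"],"tray xy",T(p),"z",p[2].round(1),"yaw",2*np.arctan2(q[2],q[1]),"F",np.round(s["force"],1),"gap",s["finger_gap"])
def crop(c,n,k=3.4):
    q=proj(c,np.array([[*(O+sx*X+sy*Y),10] for sx in(-60,60) for sy in(-125,125)])/1000)
    (a,b),(e,f)=np.maximum(q.min(0),0).astype(int),q.max(0).astype(int)
    im=c["im"][b:f,a:e,::-1];k=min(790/im.shape[1],590/im.shape[0])
    cv2.imwrite("pics/"+n+".png",cv2.resize(cv2.convertScaleAbs(im,alpha=1.6),None,fx=k,fy=k,interpolation=cv2.INTER_CUBIC));print("crop",a,b,k)
def eraser(n,zt=.015):
    c=cam(n);h=cv2.cvtColor(np.ascontiguousarray(c["im"]),cv2.COLOR_RGB2HSV)
    m=cv2.inRange(h,(108,110,25),(132,255,255))
    _,l,s,ce=cv2.connectedComponentsWithStats(m)
    best=None
    for i in range(1,len(s)):
        p=T(ray(c,ce[i],zt)*1000)[0]
        if s[i,4]>25 and -60<p[0]<36 and -115<p[1]<105: print(n,"blue area",s[i,4],"tray",p)
            
    return c
E
python3 - <<'E'
from h import *
st()
for n in("side","scene","wrist"):
    c=eraser(n)
E
```

```text
time_s: 2.85
position: [0.5245, -0.1031, 0.0423]
tcp_rot: [-0.0, 0.999, -0.038, -0.001]
force: [-0.0, 0.2, 0.3]
finger_gap: 0.0005
grip_force: 0.0
t 2.85 tray xy [[-43.1 -45. ]] z 42.3 yaw -0.07631948341805166 F [-0.   0.2  0.3] gap 0.0005006579760927014
scene blue area 40 tray [  0.4 -47.3]
wrist blue area 1222 tray [  2.2 -43.9]
```

```bash
python3 -m inch '[[0,4,-20,0,0,0,255],[0,0,-13,0,0,0,255],[8,-0.5,0,0,0,0,255],[8,-0.5,0,0,0,0,255],[5,-0.4,0,0,0,0,255],[5,-0.4,0,0,0,0,255],[5,-0.4,0,0,0,0,255],[0,0,0,0,0,0,255]]'
python3 - <<'E'
from h import *
st()
for n in("scene","wrist"): c=eraser(n)
crop(c,"w2")
E
```

```text
time_s: 4.0
position: [0.5567, -0.1007, 0.0097]
tcp_rot: [0.0, 0.999, -0.038, 0.0]
force: [-0.3, 0.1, -0.1]
finger_gap: 0.0005
grip_force: 0.0
t 4.0 tray xy [[-11.2 -40.4]] z 9.7 yaw -0.0751826202313343 F [-0.3  0.1 -0.1] gap 0.000539632209719211
wrist blue area 1301 tray [  9.7 -45.4]
crop 0 122 1.7211328976034859
```

View pics/w2.png

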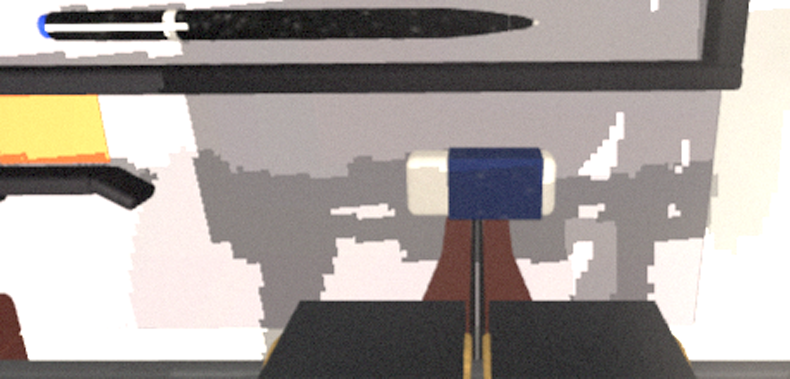

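The eraser is now square against the fingers and centred on them at (481,184), with the rail ahead of it.

```bash
python3 -m inch '[[5,-0.4,0,0,0,0,255],[5,-0.4,0,0,0,0,255],[4,-0.3,0,0,0,0,255],[2,-0.1,0,0,0,0,255],[1,-0.1,0,0,0,0,255],[0,0,0,0,0,0,255]]'
python3 - <<'E'
from h import *
st()
c=eraser("wrist")
crop(c,"w3")
E
```

```text
time_s: 4.85
position: [0.5733, -0.1019, 0.0096]
tcp_rot: [-0.0, 0.999, -0.038, -0.0]
force: [-0.4, -0.3, -0.1]
finger_gap: 0.0006
grip_force: 0.0
t 4.85 tray xy [[  5.5 -40.5]] z 9.6 yaw -0.07514392411464925 F [-0.4 -0.3 -0.1] gap 0.0005808607076289152
wrist blue area 1648 tray [ 26.2 -45.5]
crop 0 158 1.7400881057268722
```

View pics/w3.png

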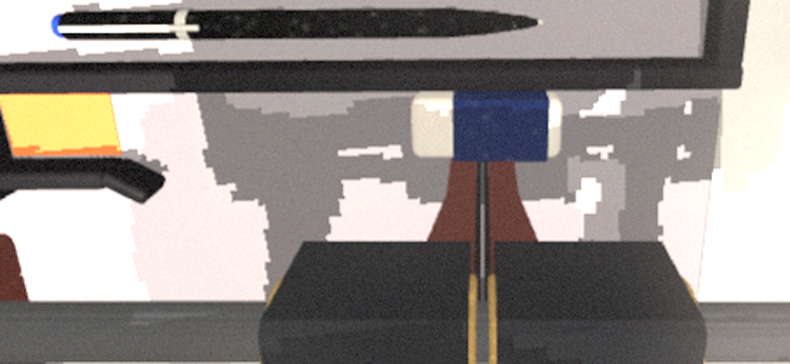

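The eraser is at or almost at the rail edge, around (485,90). I'll push until the force rises.

```bash
python3 -m inch '[[1,0,0,0,0,0,255],[0.5,0,0,0,0,0,255],[0,0,0,0,0,0,255]]'; python3 -m inch '[[1,0,0,0,0,0,255],[0,0,0,0,0,0,255]]'
```

```text
time_s: 5.28
position: [0.5749, -0.1019, 0.0096]
tcp_rot: [-0.0, 0.999, -0.038, 0.0]
force: [-0.4, 0.3, 0.4]
finger_gap: 0.0001
grip_force: 0.0
time_s: 5.52
position: [0.5759, -0.102, 0.0097]
tcp_rot: [0.0, 0.999, -0.038, 0.0]
force: [-0.2, -0.3, -0.0]
finger_gap: 0.0006
grip_force: 0.0
```

```bash
python3 -m inch '[[0.7,0,0,0,0,0,255],[0,0,0,0,0,0,255]]'; python3 -c "
from h import *
st();c=eraser('wrist')"; python3 -m inch '[[0.7,0,0,0,0,0,255],[0,0,0,0,0,0,255]]'
```

```text
time_s: 5.78
position: [0.5762, -0.102, 0.0096]
tcp_rot: [0.0, 0.999, -0.038, -0.001]
force: [-3.5, -1.0, 0.8]
finger_gap: 0.0001
grip_force: 1.4
t 5.775 tray xy [[  8.3 -40.4]] z 9.6 yaw -0.07525782143018997 F [-3.5 -1.   0.8] gap 6.883898912964499e-05
wrist blue area 1486 tray [ 27.9 -45.2]
time_s: 6.08
position: [0.5762, -0.102, 0.0096]
tcp_rot: [0.0, 0.999, -0.038, -0.001]
force: [-6.9, -0.8, 3.5]
finger_gap: 0.0004
grip_force: 3.2
```

```bash
python3 -m inch '[[-10,0.7,0,0,0,0,255],[-12,0.7,0,0,0,0,255],[-1.7,-24,0,0,0,0.005,255],[-1.7,-24,0,0,0,0,255],[17,-1.2,0,0,0,0,255],[12,-0.8,0,0,0,0,255],[0,0,0,0,0,0,255]]'
python3 - <<'E'
from h import *
st()
c=eraser("wrist")
crop(c,"w4")
E
```

```text
time_s: 6.95
position: [0.5812, -0.1503, 0.0096]
tcp_rot: [-0.0, 0.999, -0.035, 0.0]
force: [-0.5, -0.1, 0.6]
finger_gap: 0.0003
grip_force: 0.0
t 6.95 tray xy [[ 16.7 -88.1]] z 9.6 yaw -0.06961638844181726 F [-0.5 -0.1  0.6] gap 0.00026685527542285226
wrist blue area 1663 tray [ 27.4 -44.3]
crop 0 182 2.237960339943343
```

View pics/w4.png

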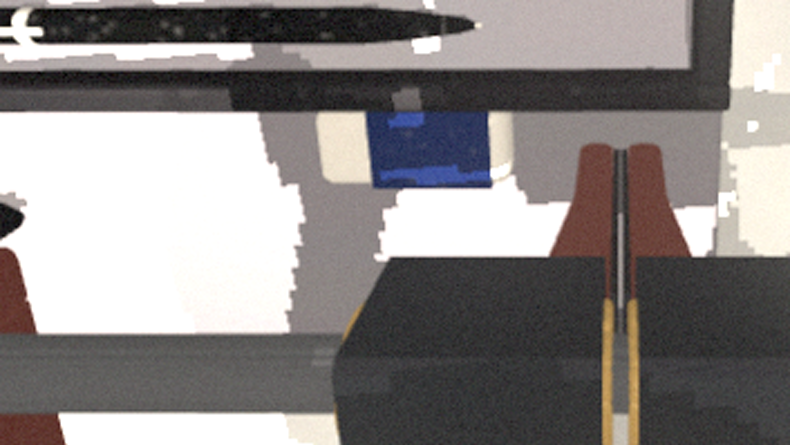

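The eraser lies flat on the rail, spanning x from 318 to 512 in the crop. The fingers are about 15 mm behind its end, at (580–663,150).

```bash
python3 -m inch '[[7,-0.5,0,0,0,0,255],[0.6,8,0,0,0,0,255],[0.4,5,0,0,0,0,255],[0.4,5,0,0,0,0,255],[0.4,5,0,0,0,0,255],[0.4,5,0,0,0,0,255],[0,0,0,0,0,0,255]]'
python3 - <<'E'
from h import *
st()
c=eraser("wrist")
crop(c,"w5")
E
```

```text
time_s: 7.88
position: [0.5901, -0.1226, 0.0097]
tcp_rot: [-0.0, 0.999, -0.035, 0.0]
force: [-0.1, 0.0, 0.7]
finger_gap: 0.0002
grip_force: 0.0
t 7.875 tray xy [[ 23.7 -59.9]] z 9.7 yaw -0.06969384603498435 F [-0.1  0.   0.7] gap 0.00020300862745041846
wrist blue area 1469 tray [ 27.4 -32. ]
crop 0 195 1.9315403422982884
```

View pics/w5.png

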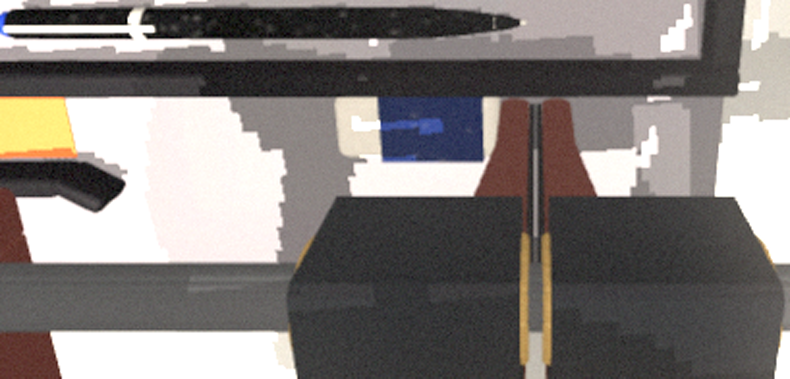

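The eraser is sliding squarely, with the fingertip in contact at (500,125).

```bash
python3 -m inch '[[0.4,5,0,0,0,0,255],[0.4,5,0,0,0,0,255],[0.4,5,0,0,0,0,255],[0.4,5,0,0,0,0,255],[0.4,5,0,0,0,0,255],[0.4,5,0,0,0,0,255],[0,0,0,0,0,0,255]]'
python3 - <<'E'
from h import *
st()
c=eraser("wrist")
crop(c,"w6")
E
```

```text
time_s: 8.8
position: [0.5925, -0.0926, 0.0096]
tcp_rot: [-0.0, 0.999, -0.035, 0.0]
force: [-0.6, -0.0, -0.6]
finger_gap: 0.0006
grip_force: 0.0
t 8.8 tray xy [[ 23.9 -29.8]] z 9.6 yaw -0.06962064407057432 F [-0.6 -0.  -0.6] gap 0.0005597824611627337
wrist blue area 1586 tray [27.1 -1.8]
crop 0 196 1.6808510638297873
```

View pics/w6.png

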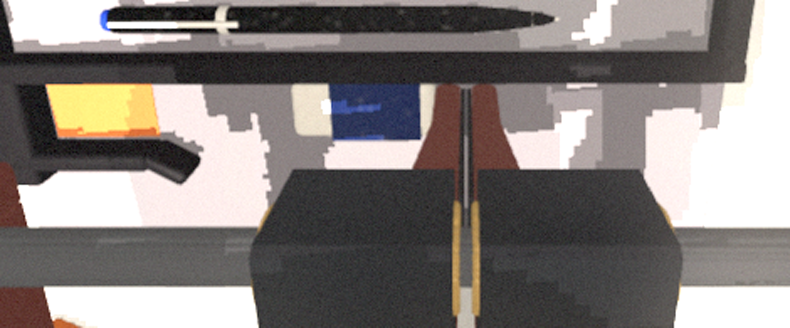

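Still flat on the rail, with the eraser's near end at (435,110) and the pocket mouth clear at (155,110). I'll go on to just short of home.

```bash
python3 -m inch '[[0.35,5,0,0,0,0,255],[0.35,5,0,0,0,0,255],[0.35,5,0,0,0,0,255],[0.35,5,0,0,0,0,255],[0.35,5,0,0,0,0,255],[0.35,5,0,0,0,0,255],[0,0,0,0,0,0,255]]'
python3 -c "
from h import *
st();c=eraser('wrist')"
python3 -m inch '[[0.35,5,0,0,0,0,255],[0.35,5,0,0,0,0,255],[0.35,5,0,0,0,0,255],[0.35,5,0,0,0,0,255],[0.35,5,0,0,0,0,255],[0.35,5,0,0,0,0,255],[0.35,5,0,0,0,0,255],[0,0,0,0,0,0,255]]'
python3 - <<'E'
from h import *
st()
c=eraser("wrist")
crop(c,"w7")
E
```

```text
time_s: 9.72
position: [0.5946, -0.0626, 0.0096]
tcp_rot: [-0.0, 0.999, -0.035, -0.0]
force: [-0.4, 0.6, 0.1]
finger_gap: 0.0006
grip_force: 0.0
t 9.725 tray xy [[23.9  0.3]] z 9.6 yaw -0.06964148138269727 F [-0.4  0.6  0.1] gap 0.0006099824524937187
wrist blue area 1621 tray [26.9 28.2]
time_s: 10.78
position: [0.597, -0.0276, 0.0096]
tcp_rot: [-0.0, 0.999, -0.035, 0.0]
force: [-0.4, -0.2, 0.3]
finger_gap: 0.0003
grip_force: 0.0
t 10.775 tray xy [[23.9 35.3]] z 9.6 yaw -0.06964918746634345 F [-0.4 -0.2  0.3] gap 0.0002957483597380477
wrist blue area 1622 tray [26.8 63.2]
crop 96 196 1.7025862068965518
```

View pics/w7.png

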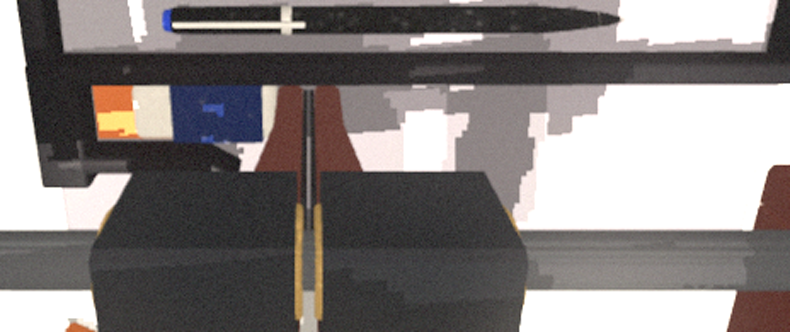

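The eraser is inside the pocket, with about 12 mm of orange floor left at (94–134,110).

```bash
python3 -m inch '[[0.35,5,0,0,0,0,255],[0.3,4,0,0,0,0,255],[0.1,2,0,0,0,0,255],[0,0,0,0,0,0,255]]'
python3 -m inch '[[0,1,0,0,0,0,255],[0,0,0,0,0,0,255]]'
python3 -m inch '[[0,1,0,0,0,0,255],[0,0,0,0,0,0,255]]'
```

```text
time_s: 11.32
position: [0.5978, -0.0168, 0.0096]
tcp_rot: [-0.0, 0.999, -0.035, -0.0]
force: [-0.4, -1.6, -1.0]
finger_gap: 0.0005
grip_force: 0.0
time_s: 11.58
position: [0.5977, -0.0161, 0.0096]
tcp_rot: [-0.0, 0.999, -0.035, -0.0]
force: [0.3, -0.6, 0.1]
finger_gap: 0.0005
grip_force: 0.0
time_s: 11.82
position: [0.5977, -0.015, 0.0096]
tcp_rot: [-0.0, 0.999, -0.035, -0.0]
force: [-0.1, -0.4, -0.8]
finger_gap: 0.0005
grip_force: 0.0
```

```bash
python3 -m inch '[[0,1,0,0,0,0,255],[0,0,0,0,0,0,255]]'
python3 -m inch '[[0,0.7,0,0,0,0,255],[0,0,0,0,0,0,255]]'
python3 -c "
from h import *
st();c=eraser('wrist')"
```

```text
time_s: 12.08
position: [0.5978, -0.014, 0.0096]
tcp_rot: [-0.0, 0.999, -0.035, 0.0]
force: [-0.1, -0.1, -0.3]
finger_gap: 0.0008
grip_force: 0.0
time_s: 12.32
position: [0.5977, -0.0133, 0.0096]
tcp_rot: [-0.0, 0.999, -0.035, -0.0]
force: [0.4, 0.2, 0.0]
finger_gap: 0.0004
grip_force: 0.0
t 12.325 tray xy [[23.6 49.7]] z 9.6 yaw -0.07016366773077541 F [0.4 0.2 0. ] gap 0.0003865886001329361
wrist blue area 1682 tray [26.6 77.1]
```

```bash
python3 -m inch '[[0,0.7,0,0,0,0,255],[0,0,0,0,0,0,255]]'
python3 -m inch '[[0,0.7,0,0,0,0,255],[0,0,0,0,0,0,255]]'
python3 -c "
from h import *
st();c=eraser('wrist');crop(c,'w8')"
```

```text
time_s: 12.62
position: [0.5977, -0.0126, 0.0096]
tcp_rot: [-0.0, 0.999, -0.035, -0.0]
force: [-0.6, 0.2, 0.3]
finger_gap: 0.0005
grip_force: 0.0
time_s: 12.88
position: [0.5978, -0.0123, 0.0097]
tcp_rot: [0.0, 0.999, -0.035, 0.0]
force: [-0.4, -2.6, -0.8]
finger_gap: 0.0008
grip_force: 0.8
t 12.875 tray xy [[23.6 50.7]] z 9.7 yaw -0.07034366267240535 F [-0.4 -2.6 -0.8] gap 0.0008074212453912799
wrist blue area 1696 tray [26.5 78. ]
crop 127 196 1.8244803695150116
```

View pics/w8.png

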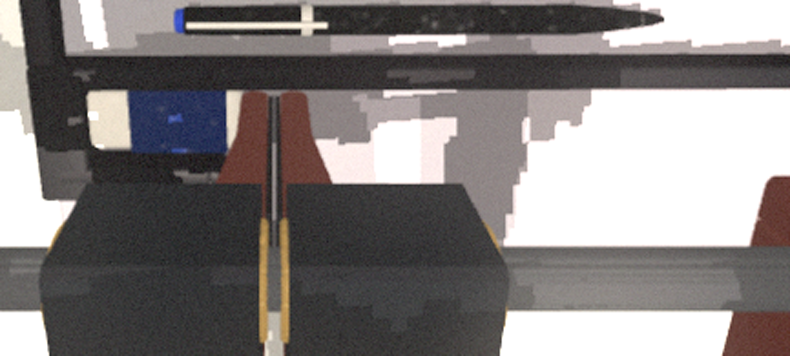

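Contact is confirmed. The eraser touches the end stop at (88,118) and lies flat along the rail. Next I'll back off, rise and check.

```bash
python3 -m inch '[[-0.4,-5,0,0,0,0,255],[-1,-15,0,0,0,0,255],[0,0,30,0,0,0,255],[-20,-30,50,0,0,0,255],[-20,-30,50,0,0,0,255],[0,0,20,0,0,0,255],[0,0,0,0,0,0,255]]'
python3 -c "
from h import *
st();c=eraser('wrist');crop(c,'w9')"
```

```text
time_s: 13.8
position: [0.5572, -0.0923, 0.1611]
tcp_rot: [0.0, 0.999, -0.035, 0.002]
force: [0.5, 0.5, 0.4]
finger_gap: 0.0006
grip_force: 0.0
t 13.8 tray xy [[-11.3 -31.9]] z 161.1 yaw -0.07083736094560387 F [0.5 0.5 0.4] gap 0.000593912393692079
wrist blue area 570 tray [26.8 78.2]
crop 101 116 2.8214285714285716
```

View pics/w9.png

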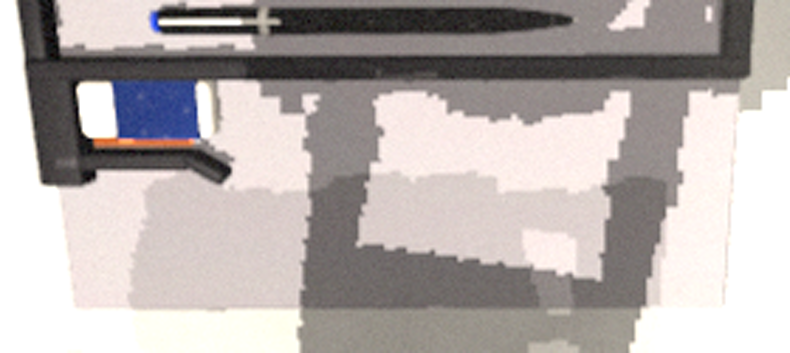

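The eraser is seated, flat on the rail at (145,80) and against the end stop at (77,110). The hand is clear and the pen is undisturbed.

```bash
python3 -c "
from h import *
print(manip.job_done())"
```

```text
the job is handed in; nothing more can be done
None
```

The eraser was pushed flat to the rail, slid home against the end stop without being gripped or lifted, and the job was handed in at about 14 s with the hand clear; the hand-in gave no verdict.

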